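# Check the low tip box

## Robot

A 6-joint arm with a two-finger parallel gripper is mounted at the origin on the work surface. World frame = base frame: x ahead of the robot, y to its left, z up, the work surface at z = 0. Lengths are in m, angles in rad, forces in N, time in s.
With the tool pointing down it reaches from about 0.275 to 0.85 m from the base axis. Payload 5.2 kg.
Tool frame: the origin (TCP) lies on the centre line of the jaws, within the pads' length; the fingertips stand 17 mm ahead of it and the grasp point (between the pads) lies 2 mm behind it; z points along the fingers, y is the line along which they close (so a half turn about z gives the same grasp; the last joint's range is limited). The gripper opens to 85 mm and grips with 20 to 120 N. Pads are 22 mm wide; open, the fingers measure 114 mm over their backs; the gripper's body (76 mm by 85 mm) begins 54 mm behind the grasp point. The pads swing forward as they close: fully open they stand 13 mm farther back than shut.
Start: joints at [-1.411, 0.259, 1.535, -0, 1.348, -0.203], TCP at [0.195, -0.514, 0.248] pointing down, gripper open.
Joint ranges: [-3.14, 3.14], [-0.91, 2.08], [0.19, 2.58], [-1.22, 4.36], [0.22, 2.71], [-3.12, 3.12]. Speed limits (rad/s): [2.57, 2.57, 3.14, 3.14, 3.14, 3.14].

## Interface

Orientations are given as a 3x3 rotation matrix whose columns are the frame's x, y, z axes.
In Python, from rig import robot gives the robot as it stands. The module is installed in compiled form; this text tells all that it offers.
- The arm moves only by the shell command python3 -m creep 'ROWS' [OPENING] [FORCE]. ROWS is JSON, a list of rows, each an object of numbers: "x", "y", "z": the shift along the tool's x, y, z in cm; "turn": the turn about the tool's z in degrees. A call has 1 to 12 rows; each row shifts and turns the commanded pose from where the row before left it, along the tool's axes as they then stand; what a row does not reach is not made up. A row lasts 1/10 s, in which the tool goes at most 50 mm and 8.59 degrees, less where a joint would pass 70% of its speed; a pose out of reach is approached as far as the arm can. A call with a gripper value outside its range is refused whole. OPENING is the finger opening in cm, from 0 to 8.54, set as the call begins (- or left out, the last holds). The fingers move at their own pace and stop on an object; FORCE is the grip in N (left out, the last holds). Time passes only in rows, so rows that do not move let the fingers close. It gives the time, the measured TCP pose, the force, the opening and the grip force at its end, in the units of the state.
- robot.sense(): the state, without advancing time (a new reading comes with each control period).
- robot.snapshot(name): name is "side" or "top" or "wrist"; returns the picture (384x512x3 uint8, red, green, blue); there is no depth.
- robot.get_calibration(name): a dict with "vfov" (degrees; the focal length in pixels is half the picture's height over the tangent of half this angle, whatever the lens; pixels are square), "cx", "cy" (the principal point, pixels), "k1" (the pictures are not rectified: a ray, as slopes to the right and down, at radius r is drawn at 1 + k1 r^2 times it, then the intrinsics apply), "R" (3x3) and "t" (3): a world point X has camera coordinates R X + t. Camera axes: x right, y down, z forward; pixel columns grow to the right and rows downward; lengths in m; the calibration is good to about 2 mm. A picture is of the moment at which its call begins: read the wrist's pose just before it. get_calibration takes no time and is no camera call; for the wrist camera it gives the pose at the moment of the call.
- robot.sign_off(): hands the job in; it is judged then, once.
Trained networks look in the newest picture that a camera, given by its name, has taken for a name from the list of things; names that differ only in an ending like _2 or _b are one class to them, and where a whole thing is asked for, a point or a joint stands for the part that bears it (a point fixed in the world has none). Each returns a list of dicts, best first, with "confidence" (0 to 1); they miss things now and then, are a little off and sometimes report something else, mostly with a low value. They report only what shows in the picture. A call takes as long as a camera call.
- robot.regions_of(camera, name): "pixels" (384x512 bool, what is visible of it) and "uv" ([column, row] in pixels, amid what is visible of it).
The state is a dict: "time": time; "qpos": joint angles; "qvel": joint speeds; "effort": joint torques, N m; "tool_pos": TCP position; "tool_rot": TCP orientation; "contact_force": force on the tool from outside, world axes, zero at the start; "torque": the same for the moment, N m; "opening": finger opening in m; "grip_force": force on a finger pad.
Only numpy, scipy, OpenCV 4.12 (cv2) and the standard library are available. Lean on these libraries where they do the work, as an engineer would, in place of code of your own. Each camera call takes 0.05 s, during which the arm holds its last target. There are 200 camera calls.

## Task

Two pipette-tip boxes stand on the lab bench. On the low, wide one, press down the thumb paddle in front so that the sprung lid pops fully open and the tips can be seen, let it stand open for a moment, then push the lid back down until it snaps shut and stays shut by itself. Do not open the tall box.

Things in the scene. Friction and masses are not known exactly. Their poses are not given: they have to be found in the camera images.
- low_box: The box to work on: low, wide, grey, white lid; 95 mm deep (x) by 130 wide (y), fixed to the bench. Origin: centre of its underside; z up; its -x side is the front, towards the robot. Rim at z = 55 mm; shut lid: a 12 mm slab over all of it, top at z = 67.5. The latch's black upright, 34 wide, stands at x = -56 to -59, up to z = 74, just before the lid: keep off it and off the lid while pressing.
- low_paddle (a point): Best pressing point on the black thumb paddle in front of the low box: on its flat top, at x = -78, y = 0, z = 45.5 mm of low_box. Paddle 34 mm (x, from -58 to -92) by 40 mm (y). It tips about a pivot 28 mm behind this point: pushed down 5 mm here (about 2.5 N) it frees the lid, stops at 7 mm (3 N) and springs back when let go.
- low_lid (a joint): Low box's lid, rad: 0 shut (0.03 of play when latched), 1.0 fully open (stop). Hinge along y at x = 47.5, z = 55.5 mm of low_box; lid 95 mm long. Freed, a spring opens it in about 0.5 s; its front edge is then at x = -4 to 6, z = 135 to 142, its outer face up and back (+x). Shut it by pushing that face down from above, from x = 25 to x = 0 at the end: 2 N, then about 8 N past the latch, which snaps over its lip.
- tall_box: The box to leave alone: same make, colours and paddle latch, but tall and narrow: 95 mm deep (x) by 90 wide (y), lid top at z = 107.5 mm. Origin: centre of its underside; front is -x; fixed, left or right of the low box. Loose bystanders: a roll of tape (22 mm high) between and in front of the boxes, a bottle (130 mm high) between and behind them, a pipette lying far left.
- tall_lid (a joint): Angle of the tall box's lid, rad: 0 is shut, 1.0 fully open. It starts shut and must stay shut.

How it is judged:
On the way:
1. the low box's lid has popped open (above 0.85 rad) and stands open for 0.3 s (value of joint low_lid above 0.85 rad), for 0.3 s.
At the end, for the whole second after the job is handed in: the low box's lid is latched shut again (below 0.05 rad, held by its latch alone) and the tall box's lid is shut (below 0.05 rad) (value of joint each of low_lid, tall_lid below 0.05 rad); the robot touches nothing.
It fails at once if the tall box's lid is opened (above 0.1 rad) (value of joint tall_lid above 0.1 rad).
It also fails if it takes over 38 s, if anything falls off the work surface, if the arm or the gripper's body presses on something with over 40 N, if the wrist force passes 120 N, or if a joint passes its speed limit or range.

## Working session

There is one attempt and no reset: what is moved stays moved. The work goes in short steps, Python scripts to look and compute and a shell command to move; the robot and the scene stay as the last step left them, time stands still between calls to the robot, and variables do not carry over. Pictures are saved under pics/ and viewed, at most 10 in all, crops included, and the job is handed in when it is done.

```bash
mkdir -p pics
python3 - <<'E'
from rig import robot
import cv2,numpy as np
s=robot.sense();print(s['time'],s['tool_pos'],s['tool_rot'],s['opening'])
a=robot.snapshot('top');b=robot.snapshot('side')
cv2.imwrite('pics/a.png',a[...,::-1]);cv2.imwrite('pics/b.png',b[...,::-1])
for c in ('top','side'):
  print(c,robot.get_calibration(c))
  for n in ('low_box','low_paddle','tall_box'):
    for r in robot.regions_of(c,n)[:3]:
      ys,xs=np.nonzero(r['pixels']);print(n,r['confidence'],r['uv'],xs.min(),xs.max(),ys.min(),ys.max(),len(xs))
E
```

```text
0.0 [ 0.19513068 -0.51367969  0.24745441] [[ 9.34904634e-01  3.54898892e-01 -3.20236239e-04]
 [ 3.54898855e-01 -9.34902865e-01  1.85334120e-03]
 [ 3.58358960e-04 -1.84634875e-03 -9.99998231e-01]] 0.08542662695835024
top {'vfov': 56.289936465390404, 'cx': 258.5147268369976, 'cy': 190.56496123678005, 'k1': -0.04521245535818387, 'R': array([[-0.01316148, -0.99967919,  0.02164013],
       [-0.99739082,  0.01158889, -0.0712548 ],
       [ 0.07098116, -0.02252149, -0.99722337]]), 't': array([-0.01918749,  0.57706651,  0.73978638])}
low_box 0.66 [156.7, 188.0] 121 192 157 229 3820
tall_box 0.71 [321.4, 183.9] 290 351 146 225 3247
tall_box 0.51 [158.1, 221.0] 146 166 208 228 358
side {'vfov': 45.955903536925256, 'cx': 261.1023886403245, 'cy': 187.12420802210173, 'k1': -0.17691002541504505, 'R': array([[-0.89847484, -0.43872533,  0.0162186 ],
       [-0.34053457,  0.67312002, -0.65646451],
       [ 0.27709054, -0.59533984, -0.75418254]]), 't': array([0.49874229, 0.25572885, 0.86662888])}
low_box 0.63 [208.2, 264.7] 166 250 223 306 4358
low_paddle 0.6 [239.5, 274.3] 224 250 259 287 448
tall_box 0.61 [275.6, 149.8] 247 313 120 182 2877
```

View pics/a.png

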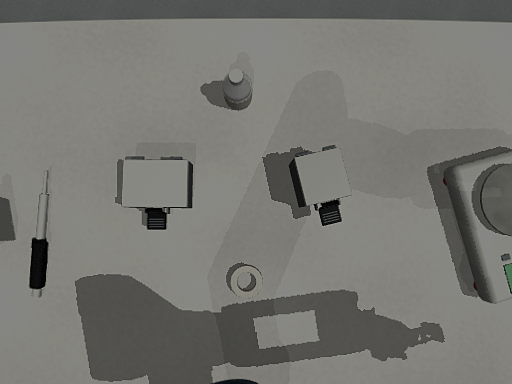

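View pics/b.png

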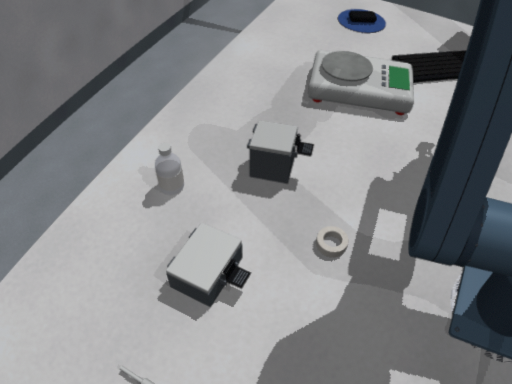

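The top view shows the low, wide box on the left (lid about (122–192, 157–208), paddle about (156,219)). The tall box is on the right at (322,178) and the tape at (246,281). The side view shows the low box at (207,262) with its paddle at (239,275).

```bash
cat > h.py <<'E'
import numpy as np,cv2
from scipy.optimize import least_squares
def proj(c,X):
    P=X@c['R'].T+c['t'];s=P[:,:2]/P[:,2:];f=192/np.tan(np.radians(c['vfov'])/2)
    s=s*(1+c['k1']*(s**2).sum(1,keepdims=True));return s*f+[c['cx'],c['cy']]
def back(c,uv,z):
    g=lambda p:proj(c,np.array([[p[0],p[1],z]]))[0]-uv
    return least_squares(g,[.5,0]).x
E
python3 - <<'E'
from h import *
from rig import robot
for n,f in (('top','a'),('side','b')):
  im=cv2.imread(f'pics/{f}.png');g=cv2.cvtColor(im,6);c=robot.get_calibration(n)
  x0,y0,x1,y1=(112,148,202,240) if n=='top' else (158,218,262,312)
  cr=g[y0:y1,x0:x1]
  ms=cv2.connectedComponentsWithStats((cr>(182 if n=='side' else 165)).astype(np.uint8))
  print(n,ms[2][:5].tolist(), np.percentile(cr,[5,50,80,95]))
  cv2.imwrite(f'pics/c_{n}.png',cv2.resize(im[y0:y1,x0:x1],None,fx=4,fy=4,interpolation=cv2.INTER_CUBIC))
a=cv2.imread('pics/c_top.png');b=cv2.imread('pics/c_side.png')
h=max(a.shape[0],b.shape[0]);o=np.zeros((h,a.shape[1]+b.shape[1],3),np.uint8)
o[:a.shape[0],:a.shape[1]]=a;o[:b.shape[0],a.shape[1]:]=b;print(a.shape,b.shape);cv2.imwrite('pics/c.png',o)
E
```

```text
top [[0, 0, 90, 92, 8280]] [ 29. 135. 135. 138.]
side [[0, 0, 104, 94, 4791], [10, 0, 94, 94, 4968], [8, 6, 2, 2, 4], [9, 13, 1, 1, 1], [1, 15, 4, 6, 10]] [ 39. 184. 189. 191.]
(368, 360, 3) (376, 416, 3)
```

View pics/c.png

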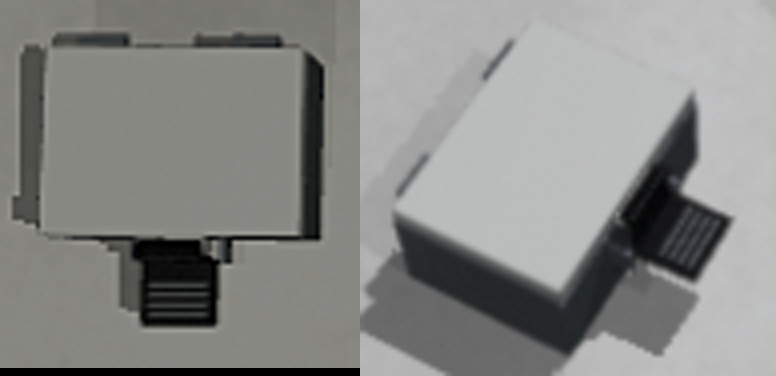

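The enlarged crops show the low lid's four corners clearly. In the top crop they are (48,47), (302,46), (301,237) and (41,233); in the side crop (175,20), (335,92), (203,302) and (35,210). The paddle's front corners show in both.

Run:
```python
from h import *
from rig import robot
L=np.array([[47.5,65,67.5],[47.5,-65,67.5],[-47.5,-65,67.5],[-47.5,65,67.5],[-92,20,45.5],[-92,-20,45.5]])/1e3
T=np.array([[48,47],[302,46],[301,237],[41,233],[141,325],[216,325]])/4+[112,148]-.375
S=np.array([[35,210],[175,20],[335,92],[203,302],[337,283],[372,218]])/4+[158,218]-.375
ct,cs=robot.get_calibration('top'),robot.get_calibration('side')
def W(p,L=L):
  c,s=np.cos(p[2]),np.sin(p[2]);return L@np.array([[c,-s,0],[s,c,0],[0,0,1]]).T+[p[0],p[1],0]
for k in ('both','top','side'):
  f=lambda p:np.r_[(proj(ct,W(p))-T).ravel()*(k!='side'),(proj(cs,W(p))-S).ravel()*(k!='top')]
  r=least_squares(f,[.55,.2,0],loss='soft_l1');print(k,r.x.round(4),np.abs(r.fun).reshape(-1,2).max(1).round(1))
  if k=='both':p=r.x
print('paddle',W(p,np.array([[-.078,0,.0455]])),'lid25/0',W(p,np.array([[.025,0,.0675],[0,0,.0675]])))
s=robot.sense();print(s['tool_pos'],s['time'], 'tape',back(ct,[246,281],.02))
print('tall',back(ct,[322,176],.1075),'tall paddle',back(ct,[331,213],.085))
```

```text
both [ 0.5908  0.1808 -0.0167] [0.7 0.7 0.3 0.9 0.2 0.8 1.2 0.4 0.5 1.2 0.7 0.4]
top [ 0.5915  0.1808 -0.0188] [0.7 0.8 0.1 0.5 0.2 0.7 0.  0.  0.  0.  0.  0. ]
side [ 0.59    0.1809 -0.0147] [0.  0.  0.  0.  0.  0.  0.9 0.2 0.6 1.  0.3 0.7]
paddle [[0.51285028 0.18209421 0.0455    ]] lid25/0 [[0.61583596 0.18037635 0.0675    ]
 [0.59083944 0.18079331 0.0675    ]]
[ 0.19522088 -0.5141304   0.24818808] 0.4 tape [0.38781886 0.00227702]
tall [ 0.5968487  -0.14490871] tall paddle [ 0.52686596 -0.16521514]
```

```bash
python3 -m creep '[{"turn":7.2},{"turn":7.2},{"turn":7.3},{"x":2,"y":-4.4},{"x":2,"y":-4.4},{"x":2,"y":-4.4},{"x":2,"y":-4.4},{"x":2,"y":-4.4},{"x":2,"y":-4.4},{"x":2,"y":-4.4},{"x":2,"y":-4.4},{"x":2,"y":-4.4}]' 0 20; python3 -m creep '[{"x":2,"y":-4.4},{"x":2,"y":-4.4},{"x":2,"y":-4.4},{"x":2,"y":-4.4},{"x":2,"y":-4.4},{"x":2,"y":-4.4},{"x":2,"y":-4.4},{},{}]'
```

```text
$[0]: bad value
$[0]: bad value
```

```bash
python3 -m creep '[{"x":0,"y":0,"z":0,"turn":7.2},{"x":0,"y":0,"z":0,"turn":7.2},{"x":0,"y":0,"z":0,"turn":7.3},{"x":2,"y":-4.4,"z":0,"turn":0},{"x":2,"y":-4.4,"z":0,"turn":0},{"x":2,"y":-4.4,"z":0,"turn":0},{"x":2,"y":-4.4,"z":0,"turn":0}]' 0 20
```

```text
time: 1.1
tool_pos: [0.2784, -0.3378, 0.2483]
tool_rot: [[1.0, -0.017, 0.0], [-0.017, -1.0, -0.0], [0.0, 0.0, -1.0]]
contact_force: [1.6, -0.9, 0.2]
opening: -0.0003
grip_force: 0.0
```

```bash
python3 -m creep '[{"x":1.87,"y":-4.37,"z":0,"turn":0},{"x":1.87,"y":-4.37,"z":0,"turn":0},{"x":1.87,"y":-4.37,"z":0,"turn":0},{"x":1.87,"y":-4.37,"z":0,"turn":0},{"x":1.87,"y":-4.37,"z":0,"turn":0},{"x":1.87,"y":-4.37,"z":0,"turn":0},{"x":1.87,"y":-4.37,"z":0,"turn":0},{"x":1.87,"y":-4.37,"z":0,"turn":0},{"x":1.87,"y":-4.37,"z":0,"turn":0},{"x":1.87,"y":-4.37,"z":0,"turn":0},{"x":1.87,"y":-4.37,"z":0,"turn":0},{"x":1.87,"y":-4.37,"z":0,"turn":0}]'
python3 -m creep '[{"x":0,"y":0,"z":4,"turn":0},{"x":0,"y":0,"z":4,"turn":0},{"x":0,"y":0,"z":4,"turn":0},{"x":0,"y":0,"z":2.5,"turn":0},{"x":0,"y":0,"z":0,"turn":0},{"x":0,"y":0,"z":0,"turn":0}]'
python3 - <<'E'
from h import *
from rig import robot
ims=[]
s=robot.sense()
print(s['tool_pos'],s['contact_force'])
for n in ('wrist','side'):
  c=robot.get_calibration(n);im=robot.snapshot(n)[...,::-1].copy()
  tip=s['tool_pos']+.017*s['tool_rot'][:,2]
  print(n,proj(c,np.array([tip,[.511,.182,.0455]])))
  ims.append(im)
ims[1]=cv2.resize(ims[1][192:,100:356],(512,384))
cv2.imwrite('pics/d.png',cv2.resize(np.hstack(ims),(800,300)))
E
```

```text
time: 2.3
tool_pos: [0.5112, 0.1834, 0.2485]
tool_rot: [[1.0, -0.015, 0.001], [-0.015, -1.0, -0.0], [0.001, 0.0, -1.0]]
contact_force: [-0.0, -1.1, 1.0]
opening: -0.0002
grip_force: 0.0
time: 2.9
tool_pos: [0.511, 0.1813, 0.1037]
tool_rot: [[1.0, -0.016, -0.0], [-0.016, -1.0, -0.0], [-0.0, 0.0, -1.0]]
contact_force: [1.2, -0.5, -0.1]
opening: -0.0002
grip_force: 0.0
[0.51100004 0.18128813 0.10369548] [ 1.1506415  -0.51077426 -0.06622795]
wrist [[258.73289355 253.76459567]
 [257.50645151 221.29167918]]
side [[240.34218617 266.29250207]
 [240.60024114 277.64794417]]
```

View pics/d.png

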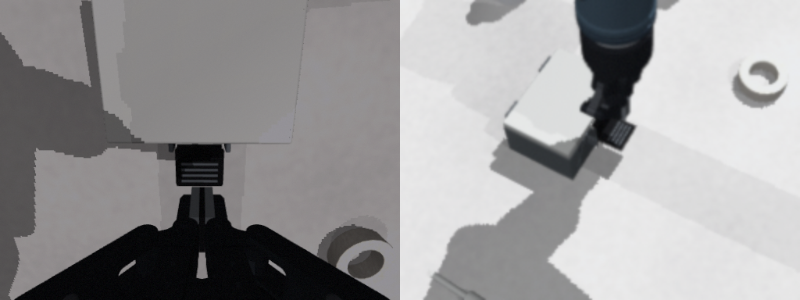

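The wrist view shows the fingertips lined up with the paddle (about (200,165) in the picture), just ahead of the lid edge. The side view agrees, so I'll lower.

```bash
python3 -m creep '[{"x":0,"y":0,"z":2,"turn":0},{"x":0,"y":0,"z":1.7,"turn":0},{"x":0,"y":0,"z":0,"turn":0},{"x":0,"y":0,"z":0,"turn":0}]'
python3 -m creep '[{"x":0,"y":0,"z":0.3,"turn":0},{"x":0,"y":0,"z":0.3,"turn":0},{"x":0,"y":0,"z":0,"turn":0},{"x":0,"y":0,"z":0,"turn":0}]'
python3 -m creep '[{"x":0,"y":0,"z":0.1,"turn":0},{"x":0,"y":0,"z":0.1,"turn":0},{"x":0,"y":0,"z":0,"turn":0}]'
```

```text
time: 3.4
tool_pos: [0.5116, 0.1814, 0.0678]
tool_rot: [[1.0, -0.016, 0.002], [-0.016, -1.0, 0.0], [0.002, -0.0, -1.0]]
contact_force: [-0.3, 0.4, -0.4]
opening: -0.0001
grip_force: 0.0
time: 3.8
tool_pos: [0.5115, 0.1814, 0.0609]
tool_rot: [[1.0, -0.016, 0.002], [-0.016, -1.0, 0.0], [0.002, -0.0, -1.0]]
contact_force: [1.2, 0.9, 1.9]
opening: -0.0001
grip_force: 0.9
time: 4.1
tool_pos: [0.5111, 0.1813, 0.0585]
tool_rot: [[1.0, -0.016, 0.001], [-0.016, -1.0, 0.0], [0.001, -0.0, -1.0]]
contact_force: [3.0, 0.4, 3.2]
opening: 0.0002
grip_force: 1.4
```

```bash
python3 -m creep '[{"x":0,"y":0,"z":0.1,"turn":0},{"x":0,"y":0,"z":0.1,"turn":0},{"x":0,"y":0,"z":0,"turn":0},{"x":0,"y":0,"z":0,"turn":0}]'
python3 - <<'E'
from h import *
from rig import robot
ims=[cv2.resize(robot.snapshot('side')[192:,100:356,::-1],(512,384)),robot.snapshot('wrist')[...,::-1]]
cv2.imwrite('pics/e.png',cv2.resize(np.hstack(ims),(800,300)))
E
```

```text
time: 4.5
tool_pos: [0.5112, 0.1813, 0.0569]
tool_rot: [[1.0, -0.016, 0.001], [-0.016, -1.0, 0.0], [0.001, -0.0, -1.0]]
contact_force: [1.4, 0.1, 6.7]
opening: -0.0004
grip_force: 3.3
```

View pics/e.png

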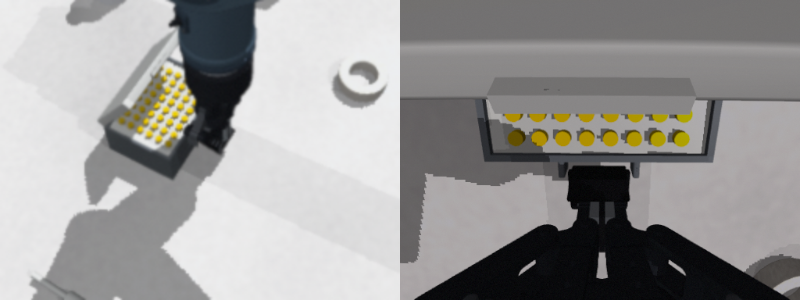

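The lid has popped open: the yellow tips show in both views, with the lid leaning back. Next I raise the arm, then go over the lid's back.

```bash
python3 -m creep '[{"x":0,"y":0,"z":-1,"turn":0},{"x":-1,"y":0,"z":-2,"turn":0},{"x":-1,"y":0,"z":-4,"turn":0},{"x":0,"y":0,"z":-4,"turn":0},{"x":0,"y":0,"z":-4.5,"turn":0},{"x":0,"y":0,"z":0,"turn":0},{"x":0,"y":0,"z":0,"turn":0},{"x":0,"y":0,"z":0,"turn":0}]'
python3 - <<'E'
from h import *
from rig import robot
s=robot.sense();print(s['tool_pos'],s['contact_force'])
ims=[cv2.resize(robot.snapshot('side')[192:,100:356,::-1],(512,384)),robot.snapshot('top')[...,::-1]]
cv2.imwrite('pics/f.png',cv2.resize(np.hstack(ims),(800,300)))
p=np.array([[.0,65,138],[0,-65,138]])/1e3+[.5908,.1808,0]
print(proj(robot.get_calibration('side'),p),proj(robot.get_calibration('top'),p))
E
```

```text
time: 5.4
tool_pos: [0.4893, 0.1814, 0.2099]
tool_rot: [[1.0, -0.016, -0.004], [-0.016, -1.0, -0.001], [-0.004, 0.001, -1.0]]
contact_force: [-0.3, -1.2, 0.4]
opening: 0.0002
grip_force: 0.0
[0.48930855 0.1813884  0.2098643 ] [-0.33936877 -1.23087955  0.38916881]
[[181.99956829 261.47240528]
 [218.59398068 209.20851167]] [[108.16049539 179.87417987]
 [180.50430468 179.01848762]]
```

View pics/f.png

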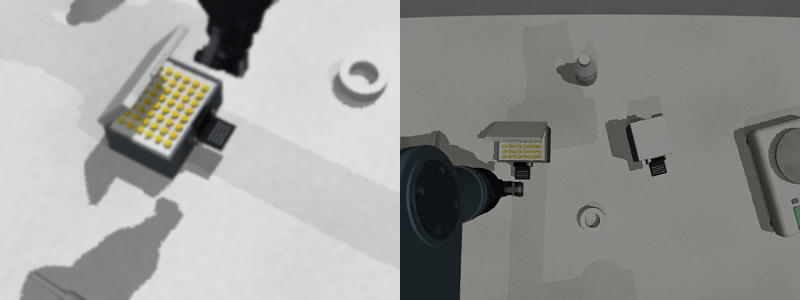

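The lid stands fully open, with its edge where predicted. Next I move over its outer face and come down.

```bash
python3 -m creep '[{"x":4.4,"y":0,"z":0,"turn":0},{"x":4.4,"y":0,"z":0,"turn":0},{"x":4.2,"y":0,"z":0,"turn":0},{"x":0,"y":0,"z":0,"turn":0},{"x":0,"y":0,"z":2,"turn":0},{"x":0,"y":0,"z":2,"turn":0},{"x":0,"y":0,"z":0,"turn":0},{"x":0,"y":0,"z":0,"turn":0}]'
python3 -m creep '[{"x":0,"y":0,"z":1,"turn":0},{"x":0,"y":0,"z":1,"turn":0},{"x":0,"y":0,"z":1,"turn":0},{"x":0,"y":0,"z":0,"turn":0},{"x":0,"y":0,"z":0,"turn":0}]'
```

```text
time: 6.3
tool_pos: [0.6197, 0.1795, 0.1704]
tool_rot: [[1.0, -0.016, -0.003], [-0.016, -1.0, -0.0], [-0.003, 0.0, -1.0]]
contact_force: [0.2, -0.0, -0.1]
opening: -0.0001
grip_force: 0.0
time: 6.8
tool_pos: [0.6205, 0.1795, 0.1409]
tool_rot: [[1.0, -0.016, -0.001], [-0.016, -1.0, -0.0], [-0.001, 0.0, -1.0]]
contact_force: [-0.5, 0.0, 0.0]
opening: -0.0001
grip_force: 0.0
```

```bash
python3 -m creep '[{"x":-0.2,"y":0,"z":0.8,"turn":0},{"x":-0.3,"y":0,"z":0.8,"turn":0},{"x":-0.4,"y":0,"z":0.8,"turn":0},{"x":-0.5,"y":0,"z":0.8,"turn":0},{"x":-0.5,"y":0,"z":0.8,"turn":0},{"x":0,"y":0,"z":0,"turn":0}]'
python3 -m creep '[{"x":-0.6,"y":0,"z":0.4,"turn":0},{"x":-0.6,"y":0,"z":0.4,"turn":0},{"x":-0.4,"y":0,"z":0.4,"turn":0},{"x":0,"y":0,"z":0,"turn":0},{"x":0,"y":0,"z":0,"turn":0}]'
```

```text
time: 7.4
tool_pos: [0.5998, 0.1798, 0.0996]
tool_rot: [[1.0, -0.016, -0.004], [-0.016, -1.0, -0.0], [-0.004, 0.0, -1.0]]
contact_force: [-0.6, -1.0, 0.9]
opening: 0.0
grip_force: 0.4
time: 7.9
tool_pos: [0.5856, 0.1801, 0.0894]
tool_rot: [[1.0, -0.016, -0.0], [-0.016, -1.0, 0.0], [-0.0, -0.0, -1.0]]
contact_force: [1.2, 1.2, 0.8]
opening: -0.0001
grip_force: 0.7
```

Tip is at z 72, x −5; now press through the latch.

```bash
python3 -m creep '[{"x":0,"y":0,"z":0.2,"turn":0},{"x":0,"y":0,"z":0.2,"turn":0},{"x":0,"y":0,"z":0,"turn":0},{"x":0,"y":0,"z":0,"turn":0}]'
python3 -m creep '[{"x":0,"y":0,"z":0.1,"turn":0},{"x":0,"y":0,"z":0.1,"turn":0},{"x":0,"y":0,"z":0,"turn":0},{"x":0,"y":0,"z":0,"turn":0}]'
```

```text
time: 8.3
tool_pos: [0.5852, 0.1801, 0.0848]
tool_rot: [[1.0, -0.016, -0.001], [-0.016, -1.0, -0.0], [-0.001, 0.0, -1.0]]
contact_force: [-0.9, -0.8, 1.2]
opening: -0.0001
grip_force: 0.5
time: 8.7
tool_pos: [0.5855, 0.1801, 0.0845]
tool_rot: [[1.0, -0.016, -0.0], [-0.016, -1.0, -0.0], [-0.0, 0.0, -1.0]]
contact_force: [-3.9, -0.9, 10.3]
opening: 0.0001
grip_force: 5.0
```

```bash
python3 -m creep '[{"x":0,"y":0,"z":0.1,"turn":0},{"x":0,"y":0,"z":0.1,"turn":0},{"x":0,"y":0,"z":0,"turn":0},{"x":0,"y":0,"z":0,"turn":0}]'
python3 -m creep '[{"x":0,"y":0,"z":-0.5,"turn":0},{"x":0,"y":0,"z":-2,"turn":0},{"x":0,"y":0,"z":-4,"turn":0},{"x":0,"y":0,"z":-4,"turn":0},{"x":-4,"y":0,"z":-2,"turn":0},{"x":-4,"y":0,"z":0,"turn":0},{"x":-4,"y":0,"z":0,"turn":0},{"x":0,"y":0,"z":0,"turn":0},{"x":0,"y":0,"z":0,"turn":0}]'
python3 - <<'E'
from h import *
from rig import robot
ims=[cv2.resize(robot.snapshot('side')[192:,100:356,::-1],(512,384)),cv2.resize(robot.snapshot('top')[96:288,60:316,::-1],(512,384))]
cv2.imwrite('pics/g.png',cv2.resize(np.hstack(ims),(800,300)))
E
```

```text
time: 9.1
tool_pos: [0.5855, 0.1801, 0.0843]
tool_rot: [[1.0, -0.016, 0.001], [-0.016, -1.0, -0.0], [0.001, 0.0, -1.0]]
contact_force: [-8.6, -1.8, 21.2]
opening: 0.0005
grip_force: 10.8
time: 10.0
tool_pos: [0.4654, 0.1821, 0.2066]
tool_rot: [[1.0, -0.015, 0.001], [-0.015, -1.0, 0.0], [0.001, -0.0, -1.0]]
contact_force: [0.8, -0.0, 0.3]
opening: -0.0
grip_force: 0.0
```

View pics/g.png

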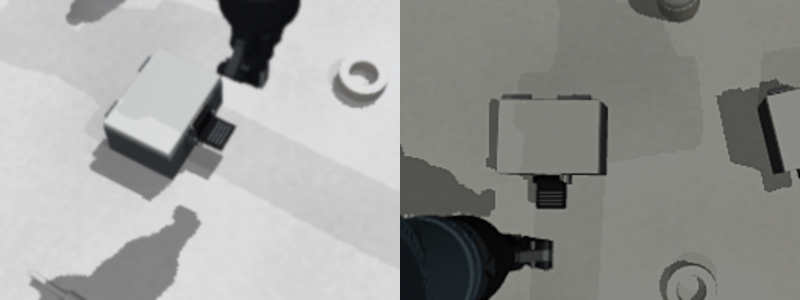

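Both views show the low lid shut flat with the arm clear of it, and the tape and the tall box undisturbed.

```bash
python3 -c "
from rig import robot
print(robot.sign_off())"
```

```text
the job is handed in; nothing more can be done
None
```

The low box's lid popped fully open, stood open for about 2 s, and was pushed back down until it stayed shut by itself; the tall box was not touched, and the job was handed in at about 10 s of the 38 s allowed (sign-off returned no verdict).

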